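# Step a power supply up to full load on the test bench

### The job

Step the supply under test up to full load: with a fingertip, tap the green button on the grey test box, then the yellow, blue and red buttons on the load modules in that order, each lightly but fully home. Take the finger off after each tap and let the reading settle for a second before the next one. Leave the white short-circuit button out, and do not grasp, lift or shift the modules or anything else.

Things in the scene. Friction and masses are not known exactly. Their poses are not given: they have to be found in the camera images.
- green_button_top (a point): green push-pull button (input power) on the top panel of the grey test box: 34 mm mushroom head, flat on top (28 mm flat); this point is the centre of its top face and moves with it. Out, it stands 146 mm above the bench; straight down presses it in
- yellow_button_top (a point): yellow push-pull button (light load) on the top of its load module: 34 mm mushroom head, flat on top (28 mm flat); this point is the centre of its top face and moves with it. Out, it stands 146 mm above the bench; straight down presses it in.
- blue_button_top (a point): blue push-pull button (half load) on the top of its load module: 34 mm mushroom head, flat on top (28 mm flat); this point is the centre of its top face and moves with it. Out, it stands 146 mm above the bench; straight down presses it in.
- red_button_top (a point): red push-pull button (full load) on the top of its load module: 34 mm mushroom head, flat on top (28 mm flat); this point is the centre of its top face and moves with it. Out, it stands 146 mm above the bench; straight down presses it in.
- white_button_top (a point): white push-pull button (short-circuit test, to be left out) on the top of its load module: 34 mm mushroom head, flat on top (28 mm flat); this point is the centre of its top face and moves with it. Out, it stands 146 mm above the bench; straight down presses it in.
- green_button (a joint): how far the green button's stem is in, m: 0 is fully out (off), 0.008 is fully home (on); it stays where it is left. The head rides on the stem on a 2 N/mm over-travel spring with 5 mm of give, and the stem moves at about 3 N: pushed straight down, the head gives 1.5 mm, head and stem go in together for 8 mm, then the head gives up to 3.5 mm more, 2 N/mm, before a hard stop; let go, the head springs up and the stem stays in. Starts within 1 mm of out
- yellow_button (a joint): how far the yellow button's stem is in, m: 0 is fully out (off), 0.008 is fully home (on); it stays where it is left. The head rides on the stem on a 2 N/mm over-travel spring with 5 mm of give, and the stem moves at about 3 N: pushed straight down, the head gives 1.5 mm, head and stem go in together for 8 mm, then the head gives up to 3.5 mm more, 2 N/mm, before a hard stop; let go, the head springs up and the stem stays in. Starts within 1 mm of out
- blue_button (a joint): how far the blue button's stem is in, m: 0 is fully out (off), 0.008 is fully home (on); it stays where it is left. The head rides on the stem on a 2 N/mm over-travel spring with 5 mm of give, and the stem moves at about 3 N: pushed straight down, the head gives 1.5 mm, head and stem go in together for 8 mm, then the head gives up to 3.5 mm more, 2 N/mm, before a hard stop; let go, the head springs up and the stem stays in. Starts within 1 mm of out
- red_button (a joint): how far the red button's stem is in, m: 0 is fully out (off), 0.008 is fully home (on); it stays where it is left. The head rides on the stem on a 2 N/mm over-travel spring with 5 mm of give, and the stem moves at about 3 N: pushed straight down, the head gives 1.5 mm, head and stem go in together for 8 mm, then the head gives up to 3.5 mm more, 2 N/mm, before a hard stop; let go, the head springs up and the stem stays in. Starts within 1 mm of out
- white_button (a joint): how far the white button's stem is in, m: 0 is fully out (off), 0.008 is fully home (on); it stays where it is left. The head rides on the stem on a 2 N/mm over-travel spring with 5 mm of give, and the stem moves at about 3 N: pushed straight down, the head gives 1.5 mm, head and stem go in together for 8 mm, then the head gives up to 3.5 mm more, 2 N/mm, before a hard stop; let go, the head springs up and the stem stays in. Starts within 1 mm of out
- test_box: grey metal test box, 200 (x) x 240 (y) x 120 mm high, fixed to the bench, with two dark meter windows, four red and black terminals 16 mm high and the green button, which stands 10 mm to the -x side and 55 mm to the +y side of the centre of its top; origin under its centre, on the bench. It stands left or right of the middle, the load frame on the other side
- load_frame: navy blue open load frame, 146 (x) x 270 (y) x 65 mm high, fixed to the bench, with four slots side by side along its y axis at 65 mm spacing, in which four load modules stand in any order; origin under its centre, on the bench
- load_yellow_mid (a point): loose plug-in load module with the yellow button: grey box 130 (x) x 57 (y) x 115 mm high standing upright in a slot of the load frame, a colour strip of the button's colour on top, a 15 mm high wire bail at its -x end; this point is its centre, half-way up. Button axis 18 mm from it towards -x
- load_blue_mid (a point): loose plug-in load module with the blue button: grey box 130 (x) x 57 (y) x 115 mm high standing upright in a slot of the load frame, a colour strip of the button's colour on top, a 15 mm high wire bail at its -x end; this point is its centre, half-way up. Button axis 18 mm from it towards -x
- load_red_mid (a point): loose plug-in load module with the red button: grey box 130 (x) x 57 (y) x 115 mm high standing upright in a slot of the load frame, a colour strip of the button's colour on top, a 15 mm high wire bail at its -x end; this point is its centre, half-way up. Button axis 18 mm from it towards -x
- load_white_mid (a point): loose plug-in load module with the white button: grey box 130 (x) x 57 (y) x 115 mm high standing upright in a slot of the load frame, a colour strip of the button's colour on top, a 15 mm high wire bail at its -x end; this point is its centre, half-way up. Button axis 18 mm from it towards -x
- supply_board: supply under test, an open dark green circuit board 100 x 60 x 6 mm with a dark red coil in a yellow band and three black capacitors, 34 mm high in all, loose on the bench between the test box and the load frame; origin under its centre
- lamp_socket: white ceramic lamp socket, 48 mm wide at the foot, 50 mm high, standing loose on top of the test box; origin under its centre
- screwdriver: green-handled screwdriver, 180 mm long, lying loose in front of the robot; its length along its x axis
- flask: steel flask with orange band, 84 mm diameter, 150 mm high, loose at the back of the bench; origin under its centre
- drink_jar: glass jar with red lid, 64 mm diameter, 110 mm high, loose at the back; origin under its centre
- transformer: copper and dark steel transformer, 70 x 42 x 50 mm, loose at the back; origin under its centre
- solder_reel: grey reel, 56 mm diameter, 40 mm high, loose at the back; origin under its centre
Not all that is in view belongs to the job. What is shaped like the part that bears red_button_top but brown or orange is not meant.

How it is judged (in metres and radians):
On the way, in this order (a step that is already met when the one before it is completed fails the run):
1. the green button is fully home, the load buttons still out, finger off, for 0.8 s (value of joint green_button above 0.006 m and value of joint each of yellow_button, blue_button, red_button below 0.003 m and contact force between the fingers and test_box below 0.5 N), for 0.8 s.
2. the yellow button is fully home too, blue and red still out, finger off, for 0.8 s (value of joint each of green_button, yellow_button above 0.006 m and value of joint each of blue_button, red_button below 0.003 m and contact force between the fingers and load_yellow below 0.5 N), for 0.8 s.
3. the blue button is fully home too, red still out, finger off, for 0.8 s (value of joint each of green_button, yellow_button, blue_button above 0.006 m and value of joint red_button below 0.003 m and contact force between the fingers and load_blue below 0.5 N), for 0.8 s.
4. the red button is fully home too, finger off (value of joint each of green_button, yellow_button, blue_button, red_button above 0.006 m and contact force between the fingers and load_red below 0.5 N), for 0.3 s.
At the end, for the whole second after the job is handed in: Green, yellow, blue and red buttons are each in by more than 6 of their 8 mm, the white button is in by less than 3 mm, every load module is within 15 mm and every other loose thing within 20 mm of where it started (value of joint each of green_button, yellow_button, blue_button, red_button above 0.006 m and value of joint white_button below 0.003 m and distance of each of load_yellow_mid, load_blue_mid, load_red_mid, load_white_mid from where it was at the start of the episode below 0.015 m and distance of each of supply_board, lamp_socket, screwdriver, flask, drink_jar, transformer, solder_reel from where it was at the start of the episode below 0.02 m); the robot touches nothing.
It fails at once if a load button goes in by more than 3 mm before the button ahead of it in the order is home ((value of joint yellow_button above 0.003 m and value of joint green_button below 0.006 m) or (value of joint blue_button above 0.003 m and value of joint yellow_button below 0.006 m) or (value of joint red_button above 0.003 m and value of joint blue_button below 0.006 m)).
It fails at once if the white short-circuit button is pressed in by more than 3 mm (value of joint white_button above 0.003 m).
It fails at once if the test box, the load frame or a load module is pushed with more than 25 N (contact force between the fingers and test_box above 25 N or contact force between the fingers and load_frame above 25 N or contact force between the fingers and load_yellow above 25 N or contact force between the fingers and load_blue above 25 N or contact force between the fingers and load_red above 25 N or contact force between the fingers and load_white above 25 N).
It fails at once if a load module is lifted or shifted by more than 15 mm (distance of any of load_yellow_mid, load_blue_mid, load_red_mid, load_white_mid from where it was at the start of the episode above 0.015 m).
It fails at once if another loose thing is lifted or shifted by more than 20 mm (distance of any of supply_board, lamp_socket, screwdriver, flask, drink_jar, transformer, solder_reel from where it was at the start of the episode above 0.02 m).
It also fails if it takes over 64 s, if anything falls off the work surface, if the arm or the gripper's body presses on something with over 40 N, if the wrist force passes 120 N, or if a joint passes its speed limit or range.

### The arm

A 6-joint arm with a two-finger parallel gripper is mounted at the origin on the work surface. World frame = base frame: x ahead of the robot, y to its left, z up, the work surface at z = 0. Lengths are in mm, angles in degrees, forces in N, time in s.
With the tool pointing down it reaches from about 300 to 850 mm from the base axis. Payload 4.2 kg.
Tool frame: the origin (TCP) lies midway between the tips of the shut fingers; the grasp point (between the pads) lies 19 mm behind it (env.tcp_to_grasp is the distance from the TCP to the grasp point, in mm); z points along the fingers, x is the direction in which the jaws open and shut, and the axes are right-handed (so a half turn about z gives the same grasp; the last joint's range is limited). The gripper opens to 91 mm and grips with 3 to 60 N. Pads are 32 mm wide; open, the fingers measure 118 mm over their backs; the gripper's body (76 mm by 178 mm) begins 60 mm behind the grasp point.
Start: joints at [-76.146, 18.312, 89.639, -0, 72.044, -1.146], TCP at [148.825, -555.426, 177.676] pointing down, gripper open.
Joint ranges: [-177.97, 177.97], [-48.28, 115.42], [12.27, 149.76], [-77.06, 257.06], [2.81, 150.46], [-146.56, 146.56]. Speed limits (degrees/s): [147.25, 147.25, 180, 180, 180, 180].

### API

Orientations are given as [roll, pitch, yaw] about the fixed x, y, z axes, in that order (R = Rz(yaw) Ry(pitch) Rx(roll)).
In Python, from workcell import env gives the robot as it stands.
- The arm moves only by the tool drive_tool, never from a script. Its argument "motion" is a list of rows, each a list of 2 entries, a list of its own where there are three numbers: the shift along the world's x, y, z in m, then the turn, a rotation vector about the world's x, y, z in rad. In form: [[[dx, dy, dz], [wx, wy, wz]], ...]. A call has exactly 10 rows; each row shifts and turns the commanded pose from where the row before left it; what a row does not reach is not made up. A row lasts 1/12 s, in which the tool goes at most 41.7 mm and 7.16 degrees, less where a joint would pass 70% of its speed; a pose out of reach is approached as far as the arm can. A call is refused whole if a number of a shift passes 0.0417 or a number of a turn 0.125, either way. A call with a gripper value outside its range is refused whole. "claw" is the opening, from 0 (shut) to 1 (fully open), set as the call begins (left out, the last holds). The fingers move at their own pace and stop on an object; "force" is the grip in N (left out, the last holds). Time passes only in rows, so rows that do not move let the fingers close, or fill a call up. It gives the time, the measured TCP pose, the force and the opening at its end, in the units of the state.
- env.state(): the state, without advancing time (a new reading comes with each control period).
- env.grab_frame(name): name is "scene" or "top"; returns the picture (400x640x3 uint8, red, green, blue); there is no depth.
- env.camera_params(name): a dict with "fov_y" (degrees; the focal length in pixels is half the picture's height over the tangent of half this angle, whatever the lens; pixels are square), "cx", "cy" (the principal point, pixels), "pose" (4x4, takes a point from camera to world coordinates). Camera axes: x right, y down, z forward; pixel columns grow to the right and rows downward; lengths in mm; the calibration is good to about 2 mm. A picture is of the moment at which its call begins. camera_params takes no time and is no camera call.
- env.job_done(): hands the job in, once; it reports no verdict.
The state is a dict: "time_s": time; "qpos": joint angles; "qvel": joint speeds; "effort": joint torques, N m; "ee_pos": TCP position; "ee_rot": TCP orientation; "force": force on the tool from outside, world axes, zero at the start; "torque": the same for the moment, N m; "gripper_width": finger opening in mm.
Only numpy, scipy, OpenCV 4.12 (cv2) and the standard library are available. Lean on these libraries where they do the work, as an engineer would, in place of code of your own. Each camera call takes 0.05 s, during which the arm holds its last target.

## Working session

There is one attempt and no reset: what is moved stays moved. The work goes in short steps, Python scripts to look and compute and a tool call to move; the robot and the scene stay as the last step left them, time stands still between calls to the robot, and variables do not carry over. Pictures are saved under pics/ and viewed, and the job is handed in when it is done.

Besides the shell and the picture viewer there is one more tool, called after "Emit:" as name(argument=value, ...), one argument or row to a line, values as JSON. drive_tool: Moves the arm, as the interface text tells. Its arguments: {"type":"object","properties":{"motion":{"type":"array","items":{"type":"array"}},"claw":{"type":"number"},"force":{"type":"number"}},"required":["motion"]}

```bash
mkdir -p pics; ls; python3 - <<'E'
from workcell import env
import cv2,json
for n in("scene","top"):
    cv2.imwrite(f"pics/{n}0.png",env.grab_frame(n)[:,:,::-1])
    p=env.camera_params(n);print(n,p)
print(env.state())
E
```

```text
pics
scene {'fov_y': 53.14025947558274, 'cx': 321.6589390945151, 'cy': 203.73362714079164, 'pose': array([[-6.19074490e-01,  6.10309017e-01, -4.94236461e-01,
         1.13584295e+03],
       [ 7.85234146e-01,  4.71095989e-01, -4.01840646e-01,
         4.34256963e+02],
       [-1.24141549e-02, -6.36860639e-01, -7.70878989e-01,
         1.03337477e+03],
       [ 0.00000000e+00,  0.00000000e+00,  0.00000000e+00,
         1.00000000e+00]])}
top {'fov_y': 46.81648593079749, 'cx': 318.1619199832101, 'cy': 203.95099516907905, 'pose': array([[ 2.40657990e-02, -9.96574314e-01,  7.91231613e-02,
         4.21463239e+02],
       [-9.99666100e-01, -2.47341255e-02, -7.47733830e-03,
        -4.38814212e+01],
       [ 9.40876548e-03, -7.89167940e-02, -9.96836804e-01,
         1.26265253e+03],
       [ 0.00000000e+00,  0.00000000e+00,  0.00000000e+00,
         1.00000000e+00]])}
{'time_s': 0.1, 'qpos': array([-7.61441458e+01,  1.83475013e+01,  8.96987497e+01, -2.85267952e-04,
        7.20416730e+01, -1.14511536e+00]), 'qvel': array([-0.02664593, -0.20254637, -0.21303891,  0.01267358,  0.04410611,
        0.0407827 ]), 'effort': array([-4.91088667e-04, -4.13333309e+01, -2.32509649e+01,  7.28300423e-02,
        4.21531464e-02, -6.11026621e-05]), 'ee_pos': array([ 148.71992327, -554.92776849,  176.91367153]), 'ee_rot': array([-1.79998514e+02,  8.79119151e-02, -7.49989411e+01]), 'force': array([ 0.23722914,  0.01855656, -0.43978137]), 'torque': array([-0.01626519,  0.01066058,  0.0042327 ]), 'gripper_width': 91.5253637353329}
```

View pics/scene0.png

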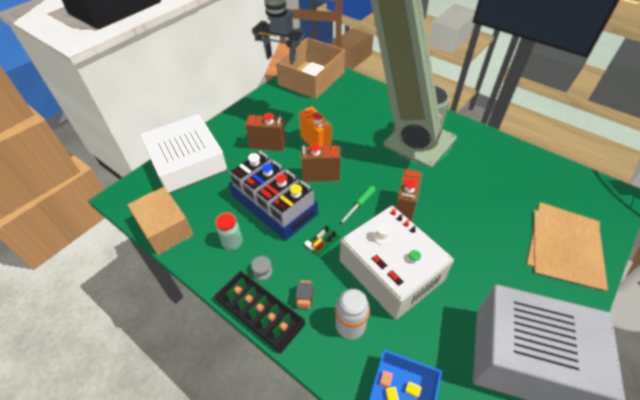

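View pics/top0.png

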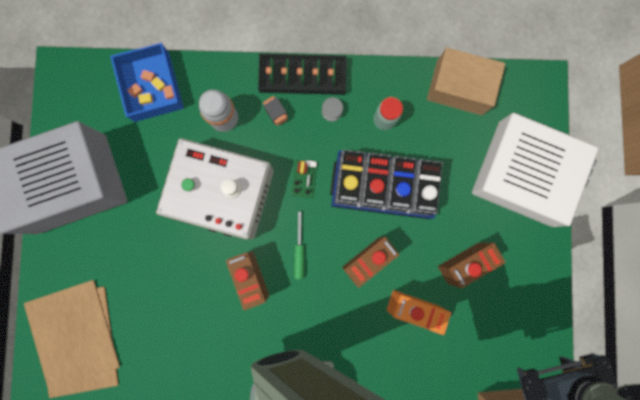

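The top view shows the real buttons in the navy frame: yellow (350,183), red (376,186), blue (403,189) and white (429,192). Green is on the box at (189,184), with the lamp socket beside it at (229,187). Red buttons that could be confused with the real one sit on brown or orange modules at (242,274), (379,257), (475,269) and (417,313). Other red lookalikes are the jar lid (390,107), the terminals (~(220,220)) and the red display on the red module. I'll use the red at (376,186), which is on a grey module in the frame.

```bash
cat > h.py <<'E'
import numpy as np,cv2
from workcell import env
def ray(n,uv):
    p=env.camera_params(n);f=200/np.tan(np.radians(p['fov_y']/2));T=np.array(p['pose'])
    d=T[:3,:3]@np.array([(uv[0]-p['cx'])/f,(uv[1]-p['cy'])/f,1]);return T[:3,3],d/np.linalg.norm(d)
def plane(n,uv,z):
    o,d=ray(n,uv);return o+d*(z-o[2])/d[2]
def proj(n,P):
    p=env.camera_params(n);f=200/np.tan(np.radians(p['fov_y']/2));T=np.array(p['pose'])
    c=T[:3,:3].T@(np.array(P)-T[:3,3]);return f*c[:2]/c[2]+[p['cx'],p['cy']]
def tri(a,b):
    (o1,d1),(o2,d2)=ray('top',a),ray('scene',b)
    A=np.stack([d1,-d2],1);s=np.linalg.lstsq(A,o2-o1,rcond=None)[0]
    p,q=o1+s[0]*d1,o2+s[1]*d2;return (p+q)/2,np.linalg.norm(p-q)
def blob(img,col,uv,r=13):
    h=cv2.cvtColor(img,cv2.COLOR_RGB2HSV).astype(int);H,S,V=h[...,0],h[...,1],h[...,2]
    m={'green':(abs(H-65)<14)&(S>110)&(V>90),'yellow':(abs(H-27)<8)&(S>120)&(V>120),'blue':(abs(H-115)<12)&(S>140)&(V>110),
       'red':((H<8)|(H>172))&(S>130)&(V>110),'white':(S<60)&(V>150)}[col].astype(np.uint8)
    w=np.zeros_like(m);cv2.circle(w,tuple(int(x) for x in uv),r,1,-1);m&=w
    n,l,st,c=cv2.connectedComponentsWithStats(m)
    if n<2:return None,0
    k=1+np.argmax(st[1:,4]);return c[k],st[k]
E
python3 - <<'E'
from h import *
t=cv2.imread('pics/top0.png')[:,:,::-1].copy();s=cv2.imread('pics/scene0.png')[:,:,::-1].copy()
T=dict(green=(189,184),yellow=(350,183),red=(376,186),blue=(403,189),white=(429,192))
S=dict(green=(415,256),yellow=(295,189),red=(281,181),blue=(266,170),white=(253,160))
for c in T:
    a,sa=blob(t,c,T[c]);b,sb=blob(s,c,S[c],9)
    print(c,a,sa,b,sb)
    if a is not None and b is not None: print('  plane141',plane('top',a,141).round(1),'scene',plane('scene',b,141).round(1),'tri',tri(a,b)[0].round(1),round(tri(a,b)[1],1))
print('lamp',plane('top',(229,186),170))
for n,im,(x,y,w,h) in(('t',t,(150,130,300,120)),('s',s,(220,140,240,150))):
    cv2.imwrite(f'pics/c_{n}.png',cv2.resize(im[y:y+h,x:x+w,::-1],None,fx=2.6 if n=='t' else 3.3,fy=2.6 if n=='t' else 3.3,interpolation=cv2.INTER_CUBIC))
E
```

```text
green [187.53571429 184.30952381] [183 180  10  10  84] [414.75641026 255.02564103] [410 251  11   9  78]
  plane141 [550.6 267.1 141. ] scene [551.6 268.8 141. ] tri [550.6 268.1 139.1] 0.9
yellow [350.31213873 182.10982659] [343 175  15  15 173] [295.58510638 188.55319149] [290 184  12  10  94]
  plane141 [ 566.  -129.6  141. ] scene [ 565.1 -129.1  141. ] tri [ 565.7 -129.2  141.5] 0.9
red [376.84662577 185.33128834] [370 179  15  14 163] [280.825 177.7  ] [275 174  12   9  80]
  plane141 [ 559.7 -194.7  141. ] scene [ 558.9 -194.1  141. ] tri [ 559.4 -194.3  141.4] 1.0
blue [403.53703704 188.4691358 ] [396 182  15  15 162] [266.91549296 167.18309859] [262 164  11   8  71]
  plane141 [ 553.7 -260.2  141. ] scene [ 551.9 -259.1  141. ] tri [ 552.9 -259.2  142. ] 1.9
white [429.17159763 192.34911243] [422 186  15  14 169] [253.91596639 158.55462185] [248 153  12  13 119]
  plane141 [ 545.7 -323.1  141. ] scene [ 548.9 -318.8  141. ] tri [ 545.8 -323.8  135.9] 1.3
lamp [545.70122127 160.70782939 170.        ]
```

View pics/c_t.png

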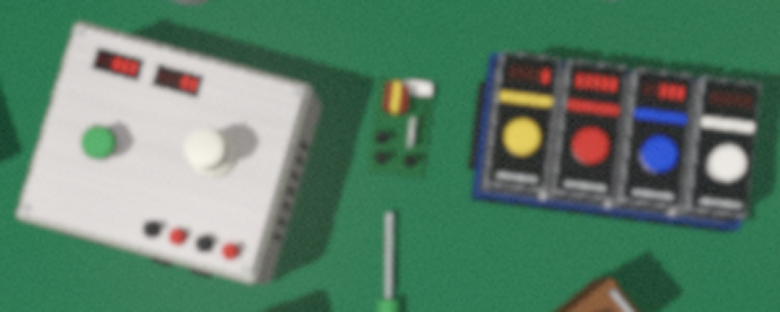

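View pics/c_s.png

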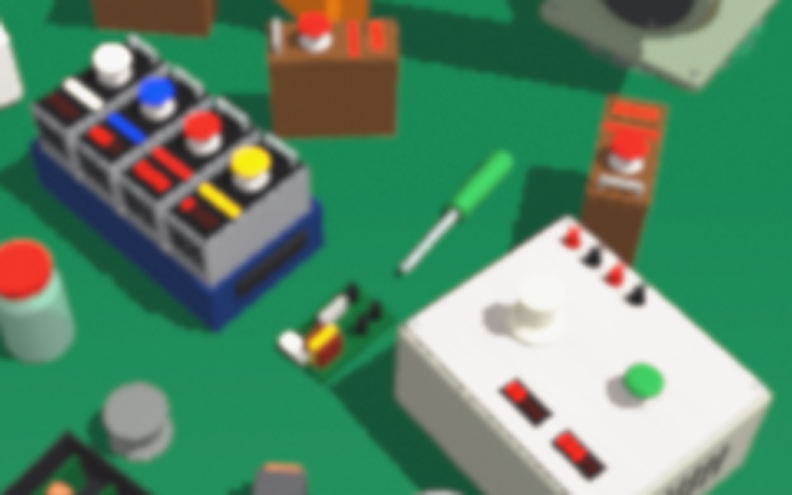

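Emit:
drive_tool(
  motion=[
    [[0.01, 0.02, 0.02], [0, 0, 0]],
    [[0.01, 0.02, 0.02], [0, 0, 0]],
    [[0.015, 0.03, 0.02], [0, 0, 0]],
    [[0.015, 0.03, 0], [0, 0, 0]],
    [[0.015, 0.03, 0], [0, 0, 0]],
    [[0.015, 0.03, 0], [0, 0, 0]],
    [[0.015, 0.03, 0], [0, 0, 0]],
    [[0.015, 0.03, 0], [0, 0, 0]],
    [[0.015, 0.03, 0], [0, 0, 0]],
    [[0.015, 0.03, 0], [0, 0, 0]],
  ],
  claw=0,
  force=10,
)

```text
time_s: 0.93
ee_pos: [288.9, -273.7, 237.4]
ee_rot: [180.0, 0.0, -75.0]
force: [0.5, -0.1, 0.4]
gripper_width: 27.4
```

Emit:
drive_tool(
  motion=[
    [[0.0145, 0.03, 0], [0, 0, 0]],
    [[0.0145, 0.03, 0], [0, 0, 0]],
    [[0.0145, 0.03, 0], [0, 0, 0]],
    [[0.0145, 0.03, 0], [0, 0, 0]],
    [[0.0145, 0.03, 0], [0, 0, 0]],
    [[0.0145, 0.03, 0], [0, 0, 0]],
    [[0.0145, 0.03, 0], [0, 0, 0]],
    [[0.0145, 0.03, 0], [0, 0, 0]],
    [[0.0145, 0.03, 0], [0, 0, 0]],
    [[0.0145, 0.03, 0], [0, 0, 0]],
  ],
)

```text
time_s: 1.77
ee_pos: [433.9, 26.3, 237.5]
ee_rot: [180.0, -0.0, -75.0]
force: [1.2, -1.0, -0.1]
gripper_width: 0.7
```

Emit:
drive_tool(
  motion=[
    [[0.0145, 0.03, 0], [0, 0, 0]],
    [[0.0145, 0.03, 0], [0, 0, 0]],
    [[0.0145, 0.03, 0], [0, 0, 0]],
    [[0.0145, 0.03, 0], [0, 0, 0]],
    [[0.0145, 0.03, 0], [0, 0, 0]],
    [[0.0145, 0.03, 0], [0, 0, 0]],
    [[0.0145, 0.03, 0], [0, 0, 0]],
    [[0.0145, 0.03, 0], [0, 0, 0]],
    [[0, 0, 0], [0, 0, 0]],
    [[0, 0, 0], [0, 0, 0]],
  ],
)

```text
time_s: 2.6
ee_pos: [549.7, 265.6, 236.2]
ee_rot: [179.9, -0.0, -74.9]
force: [-1.1, -1.1, -0.0]
gripper_width: 0.7
```

Emit:
drive_tool(
  motion=[
    [[0, 0.002, -0.015], [0, 0, 0]],
    [[0, 0, -0.015], [0, 0, 0]],
    [[0, 0, -0.015], [0, 0, 0]],
    [[0, 0, -0.015], [0, 0, 0]],
    [[0, 0, -0.01], [0, 0, 0]],
    [[0, 0, -0.008], [0, 0, 0]],
    [[0, 0, -0.004], [0, 0, 0]],
    [[0, 0, 0], [0, 0, 0]],
    [[0, 0, 0], [0, 0, 0]],
    [[0, 0, 0], [0, 0, 0]],
  ],
)

```text
time_s: 3.43
ee_pos: [550.3, 266.7, 156.6]
ee_rot: [-179.9, 0.0, -75.0]
force: [0.4, -0.7, 1.3]
gripper_width: 0.6
```

```bash
python3 - <<'E'
from h import *
a=env.grab_frame('scene');b=env.grab_frame('top')
A=cv2.resize(a[170:320,320:480,::-1],(400,375),interpolation=2);B=cv2.resize(b[120:270,130:290,::-1],(400,375),interpolation=2)
cv2.imwrite('pics/g1.png',np.hstack([A,B]));print(env.state()['ee_pos'],env.state()['force'])
E
```

```text
[550.28182816 266.76668401 156.51842757] [-1.1431199  -0.40380297  0.29094919]
```

View pics/g1.png

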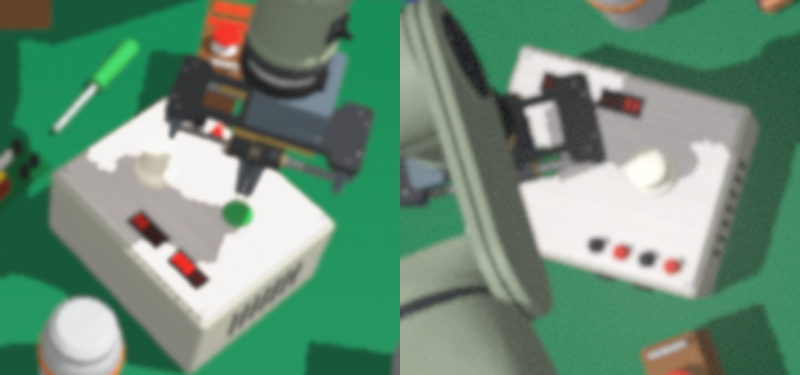

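```bash
python3 - <<'E'
from h import *
for P in([550.3,266.8,156.5],[550.5,268,143],[550.5,268,156.5]):print((proj('scene',P)-[320,170])*2.5)
E
```

```text
[238.33450721 202.64062675]
[237.07285938 210.43022229]
[239.25921166 203.37310297]
```

Emit:
drive_tool(
  motion=[
    [[0, 0, -0.004], [0, 0, 0]],
    [[0, 0, -0.004], [0, 0, 0]],
    [[0, 0, -0.002], [0, 0, 0]],
    [[0, 0, -0.002], [0, 0, 0]],
    [[0, 0, -0.002], [0, 0, 0]],
    [[0, 0, -0.002], [0, 0, 0]],
    [[0, 0, 0], [0, 0, 0]],
    [[0, 0, 0], [0, 0, 0]],
    [[0, 0, 0], [0, 0, 0]],
    [[0, 0, 0], [0, 0, 0]],
  ],
)

```text
time_s: 4.37
ee_pos: [550.0, 266.6, 139.9]
ee_rot: [-180.0, -0.0, -75.0]
force: [0.4, -0.4, -0.4]
gripper_width: 0.5
```

```bash
python3 - <<'E'
from h import *
a=env.grab_frame('scene')
A=cv2.resize(a[200:290,360:480,::-1],(800,600),interpolation=2)
cv2.imwrite('pics/g2.png',A);print(env.state()['ee_pos'],env.state()['force'])
E
```

```text
[549.93217499 266.62272056 139.82209892] [ 0.44941041  0.76355316 -0.12857161]
```

View pics/g2.png

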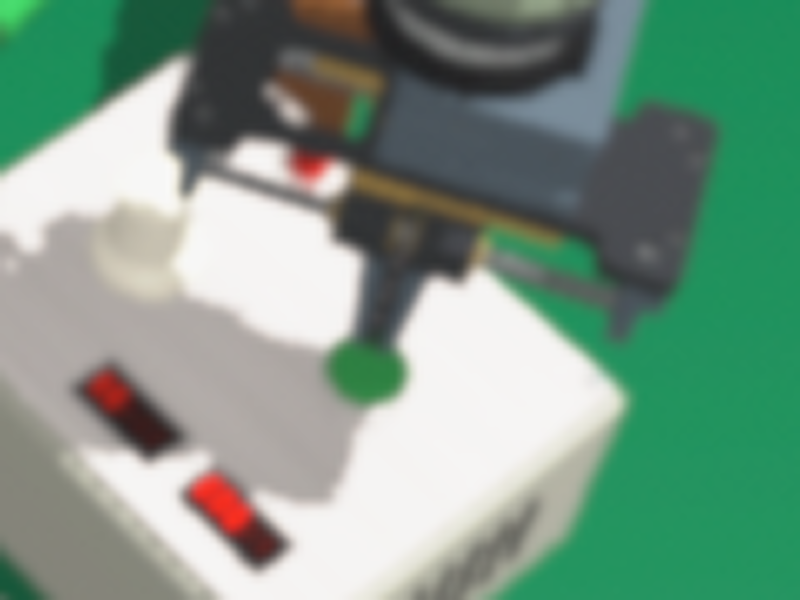

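```bash
python3 - <<'E'
from h import *
a=np.mean([env.grab_frame('scene').astype(float) for _ in range(3)],0).astype(np.uint8)
s0=cv2.imread('pics/scene0.png')[:,:,::-1]
A=cv2.resize(a[230:270,395:435,::-1],(400,400),interpolation=0);B=cv2.resize(s0[230:270,395:435,::-1],(400,400),interpolation=0)
cv2.imwrite('pics/g3.png',np.hstack([A,B]))
for im in(a,s0):
    h=cv2.cvtColor(np.ascontiguousarray(im),cv2.COLOR_RGB2HSV).astype(int)[235:270,400:432]
    m=(abs(h[...,0]-65)<16)&(h[...,1]>90);ys,xs=np.nonzero(m);print(xs.min()+400,xs.max()+400,ys.min()+235,ys.max()+235,xs.mean()+400,ys.mean()+235,m.sum())
for z in(146,136):print(proj('scene',[550.5,268,z]))
E
```

```text
410 419 251 259 414.46478873239437 255.1549295774648 71
409 431 235 259 416.2340425531915 253.25531914893617 94
[415.02197387 253.54967086]
[414.38251682 255.61371365]
```

View pics/g3.png

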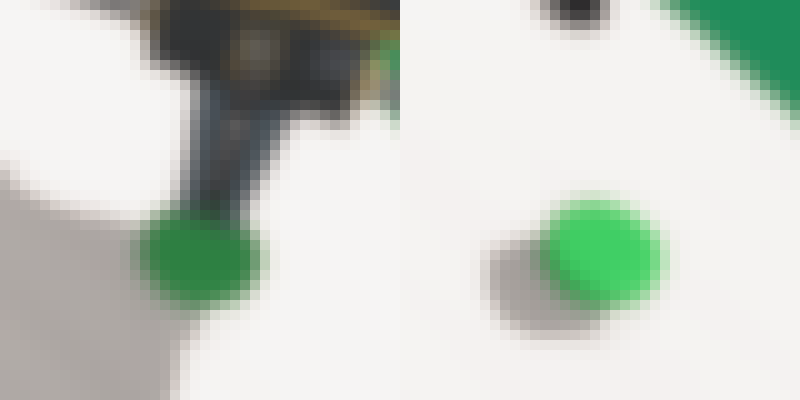

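```bash
python3 - <<'E'
from h import *
s=cv2.imread('pics/scene0.png');t=cv2.imread('pics/top0.png')
c=np.array([148.7,-554.9,176.9]);x=np.array([np.cos(np.radians(-75)),np.sin(np.radians(-75)),0]);y=np.array([x[1],-x[0],0])
out=[]
for n,im,(u,v,w,h) in(('scene',s,(235,10,80,80)),('top',t,(500,330,140,70))):
    k=5;B=cv2.resize(im[v:v+h,u:u+w],None,fx=k,fy=k,interpolation=2)
    for sx in(-1,1):
        for sy in (-1,1):
          for dx,col in((45.7,(0,0,255)),(59,(255,255,0))):
            p=(proj(n,c+sx*dx*x+sy*16*y)-[u,v])*k+k/2;cv2.circle(B,tuple(int(q) for q in p),3,col,-1)
    cv2.imwrite(f'pics/cal_{n}.png',B)
E
```

```text
(no output)
```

View pics/cal_scene.png

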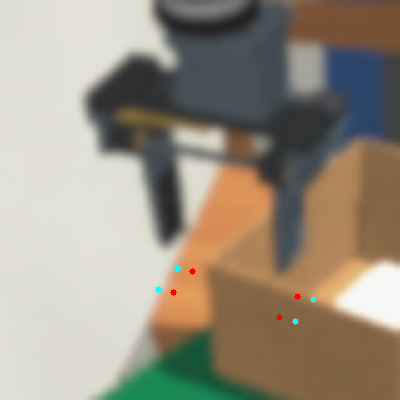

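View pics/cal_top.png

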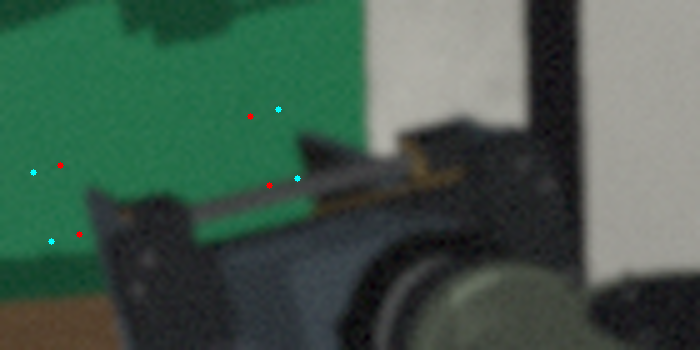

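```bash
python3 - <<'E'
from h import *
t=cv2.imread('pics/top0.png');h=cv2.cvtColor(t,cv2.COLOR_BGR2HSV).astype(int)
g=((abs(h[...,0]-75)<15)&(h[...,1]>100))
print('top edge');pts=[]
for u in list(range(45,110,13))+list(range(190,255,13))+list(range(355,435,13))+list(range(510,565,10)):
    r=np.nonzero(g[30:75,u])[0];pts.append((u,30+r.min()))
pts=np.array(pts);p=np.polyfit(pts[:,0],pts[:,1],1);print(np.c_[pts,(pts[:,1]-np.polyval(p,pts[:,0])).round(1)].tolist())
for n,f in(('scene','scene0'),):
    s=cv2.imread(f'pics/{f}.png');hh=cv2.cvtColor(s,cv2.COLOR_BGR2HSV).astype(int);g=((abs(hh[...,0]-75)<15)&(hh[...,1]>100))
    # left-front edge from (95,203) to (310,395): lowest green per column
    pts=[]
    for u in range(100,330,10):
        r=np.nonzero(g[:,u])[0];pts.append((u,r.max()))
    print(pts)
# box top corners
C=[(180,138.5),(269.2,163.8),(249.2,237.7),(156.9,212.7)]
P=[plane('top',c,120) for c in C];print([np.linalg.norm(P[i]-P[(i+1)%4]).round(1) for i in range(4)],[p.round(0) for p in P])
E
```

```text
top edge
[[45.0, 47.0, -0.3], [58.0, 48.0, 0.3], [71.0, 48.0, -0.0], [84.0, 48.0, -0.4], [97.0, 49.0, 0.3], [190.0, 51.0, -0.2], [203.0, 52.0, 0.4], [216.0, 52.0, 0.1], [229.0, 52.0, -0.3], [242.0, 53.0, 0.4], [355.0, 56.0, 0.3], [368.0, 56.0, -0.0], [381.0, 56.0, -0.4], [394.0, 57.0, 0.3], [407.0, 57.0, -0.1], [420.0, 57.0, -0.4], [433.0, 58.0, 0.2], [510.0, 60.0, 0.2], [520.0, 60.0, -0.1], [530.0, 60.0, -0.4], [540.0, 61.0, 0.4], [550.0, 61.0, 0.1], [560.0, 61.0, -0.2]]
[(100, np.int64(211)), (110, np.int64(220)), (120, np.int64(228)), (130, np.int64(238)), (140, np.int64(247)), (150, np.int64(256)), (160, np.int64(264)), (170, np.int64(272)), (180, np.int64(280)), (190, np.int64(289)), (200, np.int64(297)), (210, np.int64(306)), (220, np.int64(314)), (230, np.int64(323)), (240, np.int64(331)), (250, np.int64(340)), (260, np.int64(348)), (270, np.int64(357)), (280, np.int64(365)), (290, np.int64(374)), (300, np.int64(383)), (310, np.int64(391)), (320, np.int64(399))]
[np.float64(232.4), np.float64(190.0), np.float64(236.5), np.float64(193.3)] [array([668., 297., 120.]), array([610.,  72., 120.]), array([425., 115., 120.]), array([481., 345., 120.])]
```

```bash
python3 - <<'E'
import cv2
s=cv2.imread('pics/scene0.png')
cv2.imwrite('pics/sbox.png',cv2.resize(s[190:330,325:465],None,fx=4.2,fy=4.2,interpolation=2))
t=cv2.imread('pics/top0.png')
cv2.imwrite('pics/tbox.png',cv2.resize(t[125:250,145:285],None,fx=4.2,fy=4.2,interpolation=2))
E
```

```text
(no output)
```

View pics/tbox.png

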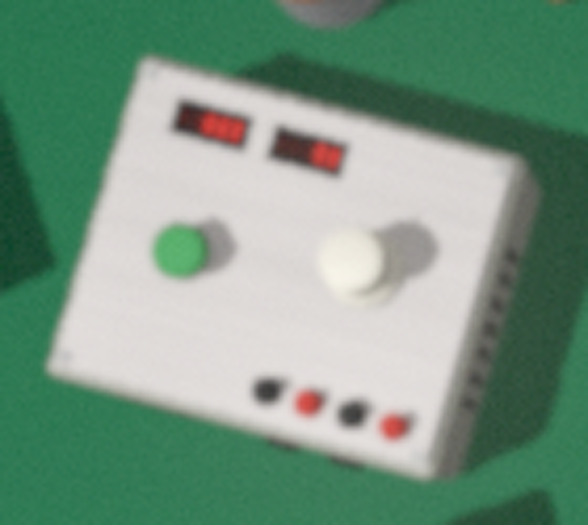

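View pics/sbox.png

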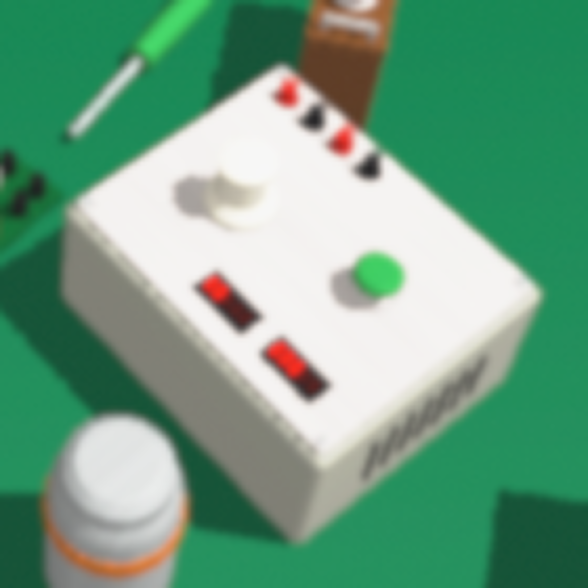

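```bash
python3 - <<'E'
from h import *
print(tri((519,369),(292.4,64)),tri((561,358),(268.5,58.5)))
E
```

```text
(array([ 145.67294924, -503.78192074,  213.69897234]), np.float64(7.673321017597815)) (array([ 172.77554708, -598.52417974,  215.13949218]), np.float64(4.684972211610876))
```

The tip shows about 20 mm higher in the pictures than the reported TCP, and there is no contact force yet. I'll go down by feel.

Emit:
drive_tool(
  motion=[
    [[0, 0, -0.002], [0, 0, 0]],
    [[0, 0, -0.002], [0, 0, 0]],
    [[0, 0, -0.002], [0, 0, 0]],
    [[0, 0, -0.002], [0, 0, 0]],
    [[0, 0, 0], [0, 0, 0]],
    [[0, 0, 0], [0, 0, 0]],
    [[0, 0, 0], [0, 0, 0]],
    [[0, 0, 0], [0, 0, 0]],
    [[0, 0, 0], [0, 0, 0]],
    [[0, 0, 0], [0, 0, 0]],
  ],
)

```text
time_s: 5.4
ee_pos: [549.9, 266.6, 131.8]
ee_rot: [-180.0, -0.0, -75.0]
force: [0.2, -0.0, 0.6]
gripper_width: 0.5
```

```bash
cat > g.py <<'E'
from h import *
import sys
a=env.grab_frame('scene')
u,v=int(sys.argv[2]),int(sys.argv[3])
cv2.imwrite(f'pics/{sys.argv[1]}.png',cv2.resize(a[v-20:v+20,u-20:u+20,::-1],(400,400),interpolation=2));s=env.state();print(s['ee_pos'],s['force'],s['time_s'])
E
python3 g.py g4 415 250
```

```text
[549.8804326  266.59630372 131.75106897] [-0.52554275  0.18711842  0.62971782] 5.45
```

View pics/g4.png

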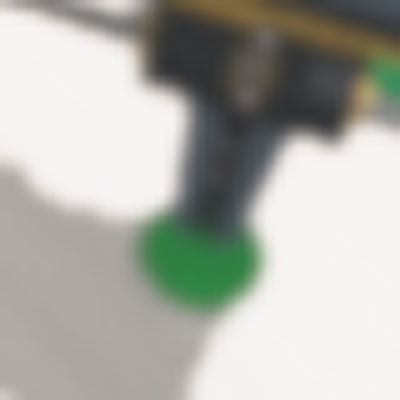

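Emit:
drive_tool(
  motion=[
    [[0, 0, -0.001], [0, 0, 0]],
    [[0, 0, -0.001], [0, 0, 0]],
    [[0, 0, -0.001], [0, 0, 0]],
    [[0, 0, -0.001], [0, 0, 0]],
    [[0, 0, -0.001], [0, 0, 0]],
    [[0, 0, 0], [0, 0, 0]],
    [[0, 0, 0], [0, 0, 0]],
    [[0, 0, 0], [0, 0, 0]],
    [[0, 0, 0], [0, 0, 0]],
    [[0, 0, 0], [0, 0, 0]],
  ],
)

```text
time_s: 6.28
ee_pos: [549.9, 266.6, 126.8]
ee_rot: [-180.0, -0.0, -75.0]
force: [-1.0, 0.2, 0.4]
gripper_width: 0.4
```

```bash
python3 g.py g5 415 250
```

```text
[549.82533456 266.58569948 126.72150002] [-0.74671648 -0.29531033 -0.97441429] 6.3333
```

View pics/g5.png

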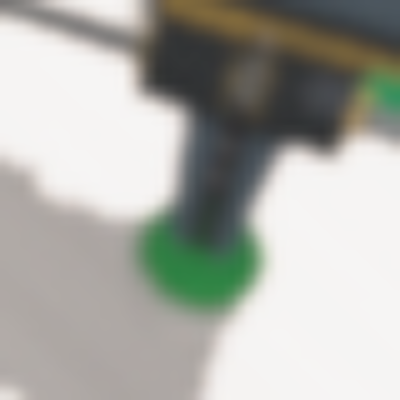

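Emit:
drive_tool(
  motion=[
    [[0, 0, -0.001], [0, 0, 0]],
    [[0, 0, -0.001], [0, 0, 0]],
    [[0, 0, -0.001], [0, 0, 0]],
    [[0, 0, 0], [0, 0, 0]],
    [[0, 0, 0], [0, 0, 0]],
    [[0, 0, 0], [0, 0, 0]],
    [[0, 0, 0], [0, 0, 0]],
    [[0, 0, 0], [0, 0, 0]],
    [[0, 0, 0], [0, 0, 0]],
    [[0, 0, 0], [0, 0, 0]],
  ],
)

```text
time_s: 7.17
ee_pos: [549.8, 266.6, 123.7]
ee_rot: [-180.0, -0.0, -75.0]
force: [-0.8, 0.6, -0.6]
gripper_width: 0.4
```

```bash
python3 g.py g6 415 250
```

```text
[549.85450576 266.60173362 123.71109892] [-0.2990738   0.15530863  0.21461465] 7.2167
```

View pics/g6.png

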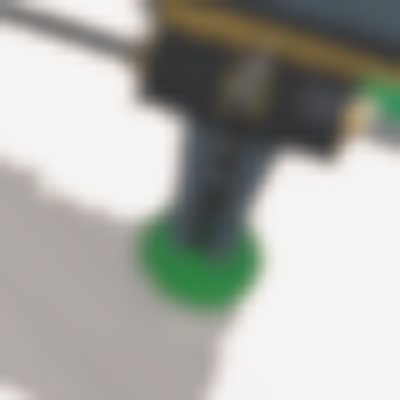

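Emit:
drive_tool(
  motion=[
    [[0, 0, -0.001], [0, 0, 0]],
    [[0, 0, -0.001], [0, 0, 0]],
    [[0, 0, -0.001], [0, 0, 0]],
    [[0, 0, -0.001], [0, 0, 0]],
    [[0, 0, 0], [0, 0, 0]],
    [[0, 0, 0], [0, 0, 0]],
    [[0, 0, 0], [0, 0, 0]],
    [[0, 0, 0], [0, 0, 0]],
    [[0, 0, 0], [0, 0, 0]],
    [[0, 0, 0], [0, 0, 0]],
  ],
)

```text
time_s: 8.05
ee_pos: [549.8, 266.6, 119.7]
ee_rot: [-180.0, -0.0, -75.0]
force: [-0.0, -1.0, 0.5]
gripper_width: 0.4
```

```bash
python3 g.py g7 415 250
```

```text
[549.85160698 266.59193187 119.71261264] [ 0.68530488 -0.13744084  0.37981278] 8.1
```

View pics/g7.png

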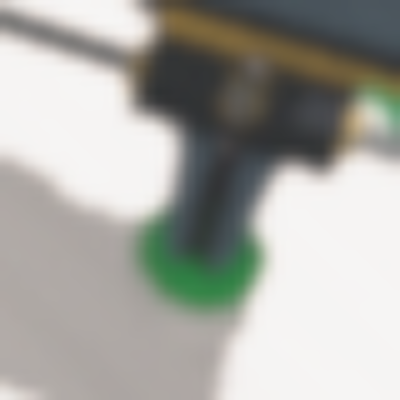

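Emit:
drive_tool(
  motion=[
    [[0, 0, -0.001], [0, 0, 0]],
    [[0, 0, -0.001], [0, 0, 0]],
    [[0, 0, -0.001], [0, 0, 0]],
    [[0, 0, -0.001], [0, 0, 0]],
    [[0, 0, 0], [0, 0, 0]],
    [[0, 0, 0], [0, 0, 0]],
    [[0, 0, 0], [0, 0, 0]],
    [[0, 0, 0], [0, 0, 0]],
    [[0, 0, 0], [0, 0, 0]],
    [[0, 0, 0], [0, 0, 0]],
  ],
)

```text
time_s: 8.93
ee_pos: [549.8, 266.6, 115.7]
ee_rot: [-180.0, -0.0, -75.0]
force: [-0.3, 0.6, 0.9]
gripper_width: 0.5
```

```bash
python3 g.py g8 415 250;python3 - <<'E'
from h import *
b=env.grab_frame('top');cv2.imwrite('pics/t8.png',b[:,:,::-1])
E
```

```text
[549.87275587 266.5670083  115.71703491] [0.33287209 0.78268305 0.60607616] 8.9833
```

View pics/g8.png

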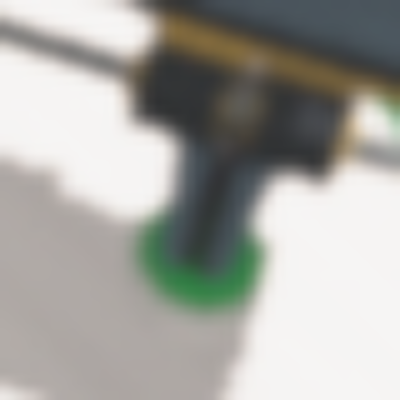

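View pics/t8.png

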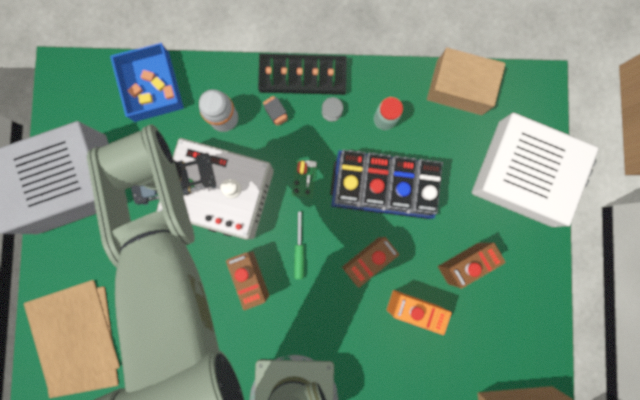

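Emit:
drive_tool(
  motion=[
    [[0, 0, -0.001], [0, 0, 0]],
    [[0, 0, -0.001], [0, 0, 0]],
    [[0, 0, -0.001], [0, 0, 0]],
    [[0, 0, -0.001], [0, 0, 0]],
    [[0, 0, 0], [0, 0, 0]],
    [[0, 0, 0], [0, 0, 0]],
    [[0, 0, 0], [0, 0, 0]],
    [[0, 0, 0], [0, 0, 0]],
    [[0, 0, 0], [0, 0, 0]],
    [[0, 0, 0], [0, 0, 0]],
  ],
)

```text
time_s: 9.87
ee_pos: [549.9, 266.6, 111.7]
ee_rot: [-180.0, -0.0, -75.0]
force: [-0.3, -0.2, 0.0]
gripper_width: 0.4
```

```bash
python3 g.py g9 415 250
```

```text
[549.85328467 266.61125893 111.71925024] [ 0.09569409 -0.07083923  0.6666032 ] 9.9167
```

View pics/g9.png

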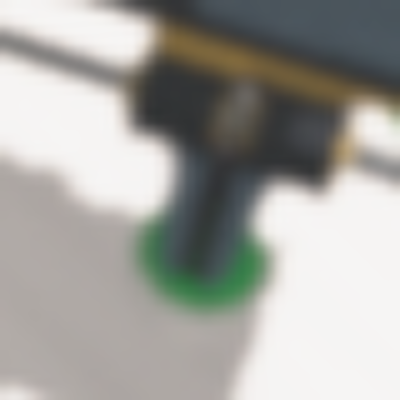

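```bash
python3 - <<'E'
from h import *
c=np.array([550.5,268,146]);p0=proj('scene',c)
for d in np.eye(3)*10:print((proj('scene',c+d)-p0).round(2))
x=np.array([.26,-.97,0]);y=np.array([-.97,-.26,0])
for z in (146,):
  for sx in(-13,13):
    for sy in(-16,16):
      q=c.copy();q[:2]=549.9,266.6;q[2]=z;print(((proj('scene',q+sx*x+sy*y)-[395,230])*10+5).round(0))
print((p0-[395,230])*10+5)
E
```

```text
[-1.95  2.6 ]
[3.39 2.01]
[ 0.65 -2.09]
[235. 302.]
[266. 204.]
[136. 268.]
[169. 172.]
[205.21973866 240.49670861]
```

Emit:
drive_tool(
  motion=[
    [[0, 0, -0.001], [0, 0, 0]],
    [[0, 0, -0.001], [0, 0, 0]],
    [[0, 0, -0.001], [0, 0, 0]],
    [[0, 0, -0.001], [0, 0, 0]],
    [[0, 0, 0], [0, 0, 0]],
    [[0, 0, 0], [0, 0, 0]],
    [[0, 0, 0], [0, 0, 0]],
    [[0, 0, 0], [0, 0, 0]],
    [[0, 0, 0], [0, 0, 0]],
    [[0, 0, 0], [0, 0, 0]],
  ],
)

```text
time_s: 10.75
ee_pos: [549.9, 266.6, 107.8]
ee_rot: [-180.0, -0.0, -75.0]
force: [-0.7, -0.3, 2.9]
gripper_width: 0.6
```

```bash
python3 g.py g10 415 250
```

```text
[549.8810635  266.58646274 107.76002245] [-0.02123036 -0.2779107   1.89571586] 10.8
```

View pics/g10.png

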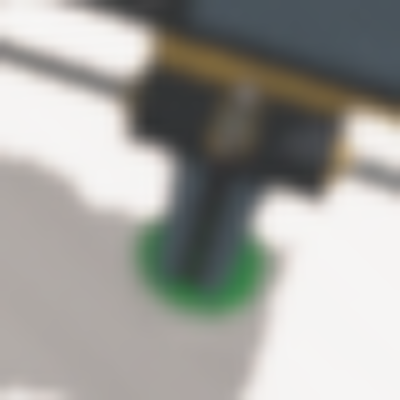

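Emit:
drive_tool(
  motion=[
    [[0, 0, -0.001], [0, 0, 0]],
    [[0, 0, -0.001], [0, 0, 0]],
    [[0, 0, -0.001], [0, 0, 0]],
    [[0, 0, -0.001], [0, 0, 0]],
    [[0, 0, -0.001], [0, 0, 0]],
    [[0, 0, -0.001], [0, 0, 0]],
    [[0, 0, 0], [0, 0, 0]],
    [[0, 0, 0], [0, 0, 0]],
    [[0, 0, 0], [0, 0, 0]],
    [[0, 0, 0], [0, 0, 0]],
  ],
)

```text
time_s: 11.63
ee_pos: [549.9, 266.6, 101.7]
ee_rot: [-180.0, -0.0, -75.0]
force: [-0.1, 0.2, 1.9]
gripper_width: 0.5
```

Emit:
drive_tool(
  motion=[
    [[0, 0, -0.001], [0, 0, 0]],
    [[0, 0, 0], [0, 0, 0]],
    [[0, 0, 0], [0, 0, 0]],
    [[0, 0, 0], [0, 0, 0]],
    [[0, 0, 0], [0, 0, 0]],
    [[0, 0, 0], [0, 0, 0]],
    [[0, 0, 0], [0, 0, 0]],
    [[0, 0, 0], [0, 0, 0]],
    [[0, 0, 0], [0, 0, 0]],
    [[0, 0, 0], [0, 0, 0]],
  ],
)

```text
time_s: 12.47
ee_pos: [549.8, 266.6, 100.7]
ee_rot: [-180.0, -0.0, -75.0]
force: [0.8, 0.2, 1.8]
gripper_width: 0.3
```

Emit:
drive_tool(
  motion=[
    [[0, 0, -0.001], [0, 0, 0]],
    [[0, 0, -0.001], [0, 0, 0]],
    [[0, 0, 0], [0, 0, 0]],
    [[0, 0, 0], [0, 0, 0]],
    [[0, 0, 0], [0, 0, 0]],
    [[0, 0, 0], [0, 0, 0]],
    [[0, 0, 0], [0, 0, 0]],
    [[0, 0, 0], [0, 0, 0]],
    [[0, 0, 0], [0, 0, 0]],
    [[0, 0, 0], [0, 0, 0]],
  ],
)

```text
time_s: 13.3
ee_pos: [549.9, 266.6, 99.2]
ee_rot: [-180.0, -0.0, -75.0]
force: [-0.8, -0.8, 5.5]
gripper_width: 0.7
```

```bash
python3 g.py g11 415 250; python3 -c "
from h import *
for i in range(3):
    env.grab_frame('top');print(env.state()['force'])"
```

```text
[549.87069997 266.59780483  99.14020577] [-0.67549552 -0.23226523  5.05717982] 13.35
[ 0.15027163 -0.19276604  5.48346269]
[-0.17994183  0.96416849  5.13125656]
[-0.2886706   0.2675076   5.25071128]
```

View pics/g11.png

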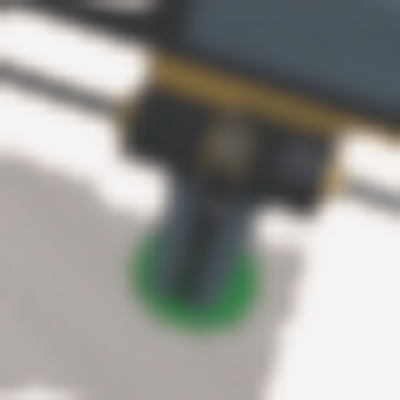

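Emit:
drive_tool(
  motion=[
    [[0, 0, 0.004], [0, 0, 0]],
    [[0, 0, 0.008], [0, 0, 0]],
    [[0, 0, 0.016], [0, 0, 0]],
    [[0, 0, 0.016], [0, 0, 0]],
    [[0, 0, 0.016], [0, 0, 0]],
    [[0, 0, 0], [0, 0, 0]],
    [[0, 0, 0], [0, 0, 0]],
    [[0, 0, 0], [0, 0, 0]],
    [[0, 0, 0], [0, 0, 0]],
    [[0, 0, 0], [0, 0, 0]],
  ],
)

```text
time_s: 14.33
ee_pos: [549.1, 266.2, 157.4]
ee_rot: [179.9, -0.0, -75.0]
force: [0.2, 0.2, -0.2]
gripper_width: 0.3
```

```bash
python3 g.py g12 415 250
```

```text
[549.26424649 266.32784597 157.58297482] [-0.19814751 -0.25158582 -0.12591704] 14.3833
```

View pics/g12.png

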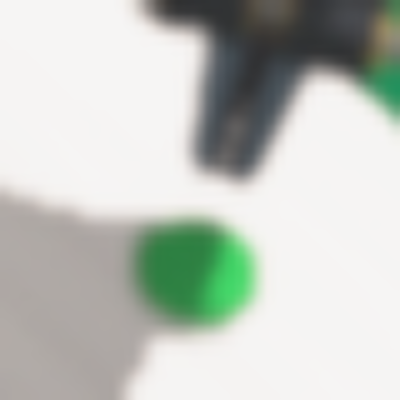

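Emit:
drive_tool(
  motion=[
    [[0.0016, -0.035, 0], [0, 0, 0]],
    [[0.0016, -0.04, 0], [0, 0, 0]],
    [[0.0016, -0.04, 0], [0, 0, 0]],
    [[0.0016, -0.04, 0], [0, 0, 0]],
    [[0.0016, -0.04, 0], [0, 0, 0]],
    [[0.0016, -0.04, 0], [0, 0, 0]],
    [[0.0016, -0.04, 0], [0, 0, 0]],
    [[0.0016, -0.04, 0], [0, 0, 0]],
    [[0.0016, -0.04, 0], [0, 0, 0]],
    [[0.0016, -0.02, 0], [0, 0, 0]],
  ],
)

```text
time_s: 15.22
ee_pos: [565.3, -112.7, 158.2]
ee_rot: [179.9, -0.1, -75.2]
force: [-0.7, -0.8, 1.0]
gripper_width: 0.7
```

Emit:
drive_tool(
  motion=[
    [[0, -0.01, 0], [0, 0, 0]],
    [[0, -0.006, 0], [0, 0, 0]],
    [[0, 0, -0.01], [0, 0, 0]],
    [[0, 0, -0.01], [0, 0, 0]],
    [[0, 0, -0.01], [0, 0, 0]],
    [[0, 0, -0.01], [0, 0, 0]],
    [[0, 0, 0], [0, 0, 0]],
    [[0, 0, 0], [0, 0, 0]],
    [[0, 0, 0], [0, 0, 0]],
    [[0, 0, 0], [0, 0, 0]],
  ],
)

```text
time_s: 16.05
ee_pos: [566.3, -124.3, 119.2]
ee_rot: [-179.9, -0.0, -75.0]
force: [0.9, 0.9, -0.9]
gripper_width: 0.6
```

```bash
python3 g.py y1 296 184
```

```text
[ 566.2984093  -124.37417933  119.27597617] [0.12002784 0.22598533 0.02107309] 16.1
```

View pics/y1.png

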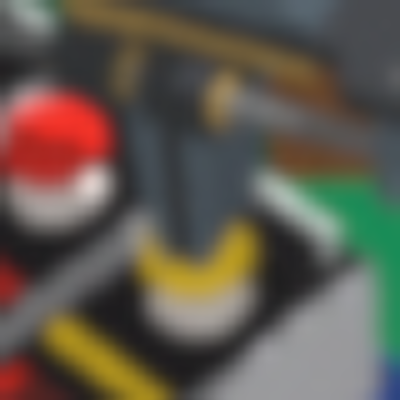

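Emit:
drive_tool(
  motion=[
    [[0, -0.005, 0], [0, 0, 0]],
    [[0, 0, -0.004], [0, 0, 0]],
    [[0, 0, -0.004], [0, 0, 0]],
    [[0, 0, -0.002], [0, 0, 0]],
    [[0, 0, -0.002], [0, 0, 0]],
    [[0, 0, -0.002], [0, 0, 0]],
    [[0, 0, -0.002], [0, 0, 0]],
    [[0, 0, -0.002], [0, 0, 0]],
    [[0, 0, 0], [0, 0, 0]],
    [[0, 0, 0], [0, 0, 0]],
  ],
)

```text
time_s: 16.93
ee_pos: [565.7, -129.6, 100.7]
ee_rot: [180.0, -0.0, -75.0]
force: [-1.4, -1.2, 2.7]
gripper_width: 0.2
```

Emit:
drive_tool(
  motion=[
    [[0, 0, -0.001], [0, 0, 0]],
    [[0, 0, -0.001], [0, 0, 0]],
    [[0, 0, 0], [0, 0, 0]],
    [[0, 0, 0], [0, 0, 0]],
    [[0, 0, 0], [0, 0, 0]],
    [[0, 0, 0], [0, 0, 0]],
    [[0, 0, 0], [0, 0, 0]],
    [[0, 0, 0], [0, 0, 0]],
    [[0, 0, 0], [0, 0, 0]],
    [[0, 0, 0], [0, 0, 0]],
  ],
)

```text
time_s: 17.77
ee_pos: [565.8, -129.5, 99.2]
ee_rot: [-180.0, -0.0, -75.0]
force: [-2.0, -0.3, 5.0]
gripper_width: 0.2
```

Emit:
drive_tool(
  motion=[
    [[0, 0, 0.004], [0, 0, 0]],
    [[0, 0, 0.008], [0, 0, 0]],
    [[0, 0, 0.014], [0, 0, 0]],
    [[0, 0, 0.014], [0, 0, 0]],
    [[0, 0, 0], [0, 0, 0]],
    [[0, 0, 0], [0, 0, 0]],
    [[0, 0, 0], [0, 0, 0]],
    [[0, 0, 0], [0, 0, 0]],
    [[0, 0, 0], [0, 0, 0]],
    [[0, 0, 0], [0, 0, 0]],
  ],
)

```text
time_s: 18.6
ee_pos: [565.5, -129.3, 137.9]
ee_rot: [179.9, 0.0, -75.0]
force: [0.7, 0.0, -0.3]
gripper_width: 0.6
```

```bash
python3 g.py y2 296 184
```

```text
[ 565.56647492 -129.31662394  138.11323155] [-0.3253126  -0.2228698   0.18921045] 18.65
```

View pics/y2.png

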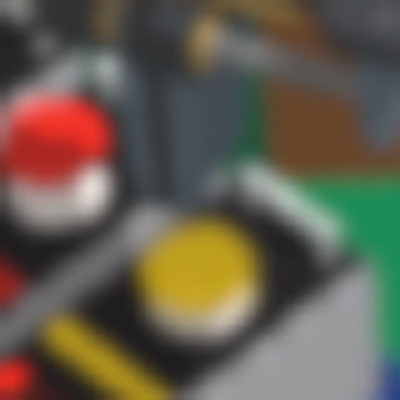

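Emit:
drive_tool(
  motion=[
    [[-0.002, -0.02, 0], [0, 0, 0]],
    [[-0.002, -0.02, 0], [0, 0, 0]],
    [[-0.002, -0.02, 0], [0, 0, 0]],
    [[-0.002, -0.02, 0], [0, 0, 0]],
    [[-0.002, -0.02, 0], [0, 0, 0]],
    [[-0.002, -0.02, 0], [0, 0, 0]],
    [[0, -0.01, 0], [0, 0, 0]],
    [[0, 0, 0], [0, 0, 0]],
    [[0, 0, 0], [0, 0, 0]],
    [[0, 0, 0], [0, 0, 0]],
  ],
)

```text
time_s: 19.48
ee_pos: [553.8, -258.4, 138.5]
ee_rot: [180.0, 0.0, -75.0]
force: [0.6, 1.0, 0.1]
gripper_width: 0.6
```

Emit:
drive_tool(
  motion=[
    [[0, 0, -0.01], [0, 0, 0]],
    [[0, -0.001, -0.01], [0, 0, 0]],
    [[0, 0, 0], [0, 0, 0]],
    [[0, 0, 0], [0, 0, 0]],
    [[0, 0, 0], [0, 0, 0]],
    [[0, 0, 0], [0, 0, 0]],
    [[0, 0, 0], [0, 0, 0]],
    [[0, 0, 0], [0, 0, 0]],
    [[0, 0, 0], [0, 0, 0]],
    [[0, 0, 0], [0, 0, 0]],
  ],
)

```text
time_s: 20.32
ee_pos: [553.9, -260.5, 118.8]
ee_rot: [-180.0, -0.0, -75.0]
force: [0.8, -0.2, 0.2]
gripper_width: 0.4
```

```bash
python3 g.py b1 266 164
```

```text
[ 553.86633399 -260.46584013  118.80467102] [-0.6335654  -0.03271951 -0.34011822] 20.3667
```

View pics/b1.png

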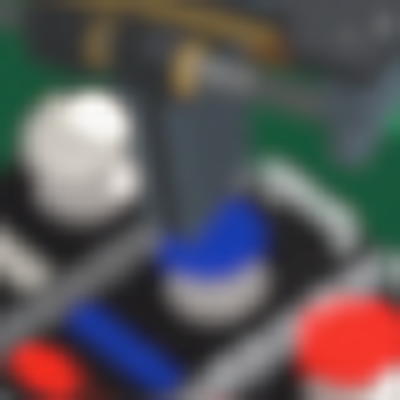

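Emit:
drive_tool(
  motion=[
    [[-0.003, 0.003, 0], [0, 0, 0]],
    [[0, 0, -0.004], [0, 0, 0]],
    [[0, 0, -0.004], [0, 0, 0]],
    [[0, 0, -0.002], [0, 0, 0]],
    [[0, 0, -0.002], [0, 0, 0]],
    [[0, 0, -0.002], [0, 0, 0]],
    [[0, 0, -0.002], [0, 0, 0]],
    [[0, 0, -0.002], [0, 0, 0]],
    [[0, 0, 0], [0, 0, 0]],
    [[0, 0, 0], [0, 0, 0]],
  ],
)

```text
time_s: 21.2
ee_pos: [550.6, -257.3, 100.6]
ee_rot: [180.0, 0.0, -75.0]
force: [-0.8, 0.5, 3.5]
gripper_width: 0.4
```

Emit:
drive_tool(
  motion=[
    [[0, 0, -0.001], [0, 0, 0]],
    [[0, 0, -0.001], [0, 0, 0]],
    [[0, 0, 0], [0, 0, 0]],
    [[0, 0, 0], [0, 0, 0]],
    [[0, 0, 0], [0, 0, 0]],
    [[0, 0, 0], [0, 0, 0]],
    [[0, 0, 0], [0, 0, 0]],
    [[0, 0, 0], [0, 0, 0]],
    [[0, 0, 0], [0, 0, 0]],
    [[0, 0, 0], [0, 0, 0]],
  ],
)

```text
time_s: 22.03
ee_pos: [550.8, -257.5, 99.2]
ee_rot: [-180.0, -0.0, -75.0]
force: [-2.2, 2.2, 5.3]
gripper_width: 0.6
```

Emit:
drive_tool(
  motion=[
    [[0, 0, 0.004], [0, 0, 0]],
    [[0, 0, 0.008], [0, 0, 0]],
    [[0, 0, 0.014], [0, 0, 0]],
    [[0, 0, 0.014], [0, 0, 0]],
    [[0, 0, 0], [0, 0, 0]],
    [[0, 0, 0], [0, 0, 0]],
    [[0, 0, 0], [0, 0, 0]],
    [[0, 0, 0], [0, 0, 0]],
    [[0, 0, 0], [0, 0, 0]],
    [[0, 0, 0], [0, 0, 0]],
  ],
)

```text
time_s: 22.87
ee_pos: [550.5, -257.3, 137.9]
ee_rot: [179.9, 0.0, -75.0]
force: [0.4, -0.3, -0.1]
gripper_width: 0.8
```

```bash
python3 g.py b2 270 172
```

```text
[ 550.5712663  -257.31752495  138.08111058] [-0.27479827  0.40631114 -0.28875433] 22.9167
```

View pics/b2.png

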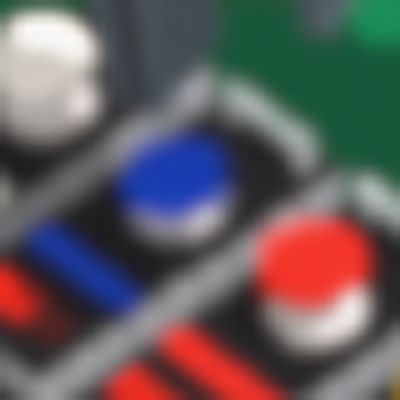

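Emit:
drive_tool(
  motion=[
    [[0.002, 0.015, 0], [0, 0, 0]],
    [[0.002, 0.016, 0], [0, 0, 0]],
    [[0.002, 0.016, 0], [0, 0, 0]],
    [[0.002, 0.016, 0], [0, 0, 0]],
    [[0, 0, 0], [0, 0, 0]],
    [[0, 0, 0], [0, 0, 0]],
    [[0, 0, 0], [0, 0, 0]],
    [[0, 0, -0.01], [0, 0, 0]],
    [[0, 0, -0.01], [0, 0, 0]],
    [[0, 0, 0], [0, 0, 0]],
  ],
)

```text
time_s: 23.75
ee_pos: [556.9, -194.3, 115.7]
ee_rot: [179.7, 0.2, -75.0]
force: [-0.2, 0.4, 0.0]
gripper_width: 0.5
```

```bash
python3 g.py r1 281 174
```

```text
[ 557.38823238 -194.43737243  116.61870822] [ 1.18456363 -0.13927783  0.31492594] 23.8
```

View pics/r1.png

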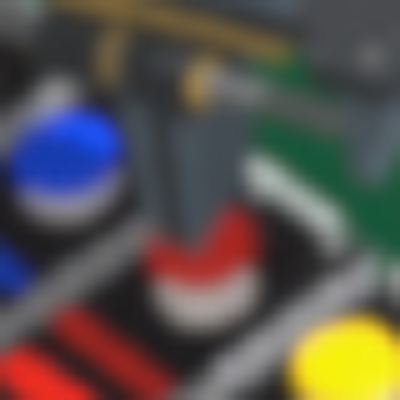

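Blue is in: it shows less white collar than red. The finger is over the red button in the frame.

Emit:
drive_tool(
  motion=[
    [[0, 0, 0], [0, 0, 0]],
    [[0, 0, -0.004], [0, 0, 0]],
    [[0, 0, -0.004], [0, 0, 0]],
    [[0, 0, -0.002], [0, 0, 0]],
    [[0, 0, -0.002], [0, 0, 0]],
    [[0, 0, -0.002], [0, 0, 0]],
    [[0, 0, -0.002], [0, 0, 0]],
    [[0, 0, -0.002], [0, 0, 0]],
    [[0, 0, 0], [0, 0, 0]],
    [[0, 0, 0], [0, 0, 0]],
  ],
)

```text
time_s: 24.63
ee_pos: [558.8, -194.5, 100.8]
ee_rot: [-180.0, -0.0, -75.0]
force: [-0.7, -0.7, 2.2]
gripper_width: 0.5
```

Emit:
drive_tool(
  motion=[
    [[0, 0, -0.001], [0, 0, 0]],
    [[0, 0, -0.001], [0, 0, 0]],
    [[0, 0, 0], [0, 0, 0]],
    [[0, 0, 0], [0, 0, 0]],
    [[0, 0, 0], [0, 0, 0]],
    [[0, 0, 0], [0, 0, 0]],
    [[0, 0, 0], [0, 0, 0]],
    [[0, 0, 0], [0, 0, 0]],
    [[0, 0, 0], [0, 0, 0]],
    [[0, 0, 0], [0, 0, 0]],
  ],
)

```text
time_s: 25.47
ee_pos: [558.9, -194.5, 99.2]
ee_rot: [-180.0, -0.0, -75.0]
force: [-2.0, 0.7, 5.8]
gripper_width: 0.5
```

Emit:
drive_tool(
  motion=[
    [[0, 0, 0.004], [0, 0, 0]],
    [[0, 0, 0.008], [0, 0, 0]],
    [[0, 0, 0.02], [0, 0, 0]],
    [[0, 0, 0.03], [0, 0, 0]],
    [[0, 0, 0.03], [0, 0, 0]],
    [[0, 0, 0.01], [0, 0, 0]],
    [[0, 0, 0], [0, 0, 0]],
    [[0, 0, 0], [0, 0, 0]],
    [[0, 0, 0], [0, 0, 0]],
    [[0, 0, 0], [0, 0, 0]],
  ],
)

```text
time_s: 26.3
ee_pos: [557.7, -194.0, 198.6]
ee_rot: [179.8, 0.1, -75.0]
force: [-0.8, 0.3, -0.8]
gripper_width: 0.5
```

```bash
python3 - <<'E'
from h import *
a=env.grab_frame('scene');s0=cv2.imread('pics/scene0.png')[:,:,::-1]
f=lambda im:cv2.resize(im[140:220,225:325,::-1],(400,320),interpolation=2)
cv2.imwrite('pics/end.png',np.hstack([f(s0),f(a)]))
cv2.imwrite('pics/end_full.png',a[:,:,::-1])
E
```

```text
(no output)
```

View pics/end.png

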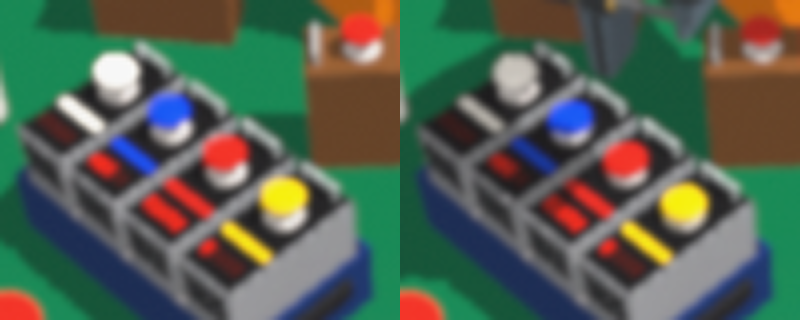

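View pics/end_full.png

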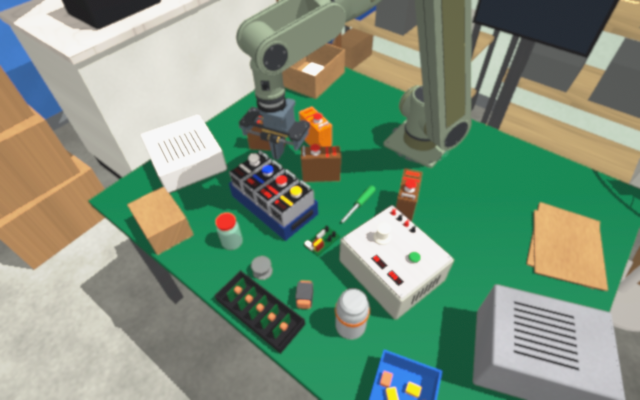

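In the end pictures the yellow, red and blue heads sit lower than at the start. White is unchanged, the modules are in place and the finger is clear, so I'm handing in.

```bash
python3 -c "
from workcell import env
s=env.state();print(s['time_s'],s['force']);print(env.job_done())"
```

```text
26.35 [-0.49170276 -0.06715215 -0.50995868]
the job is handed in; nothing more can be done
None
```

I tapped the green, yellow, blue and red buttons in that order with the shut fingertips and handed the job in at 26 s of the 64 s allowed. No verdict is reported.

- **Pressed home:** each button was pushed to about 5–6 N. That is past the 3 N at which the stem moves, so the head was on its over-travel spring and the stem was home. It is also well under the 25 N limit.
- **Pauses:** the finger was off for well over a second after the green, yellow and blue taps. After red it was off for about 0.8 s before I handed in.
- **Last checks:** the final pictures show yellow, red and blue lower than at the start. White is unchanged, and the modules and loose things look where they were. I compared these by eye and did not measure them. Green was seen in, by eye, after its own tap.

**Disagreement:** the shut fingertips met the buttons at a reported tool height of about 110 mm, although the heads stand at 146 mm. The real tips sit about 36 mm higher than the reported TCP, and the pictures also showed them well above it. I therefore found the green button by feel in small steps. The other three needed the same reported height of 99.2 mm.

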